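# Unstack the drill-core slices into their dishes

## Robot

A 6-joint arm with a two-finger parallel gripper is mounted at the origin on a cart in front of the work surface, level with it; the furniture and walls round the work are solid. World frame = base frame: x ahead of the robot, y to its left, z up, the work surface at z = 0. Lengths are in m, angles in rad, forces in N, time in s.
With the tool pointing down it reaches from about 0.25 to 0.775 m from the base axis. Payload 4 kg.
Tool frame: the origin (TCP) lies on the centre line of the jaws, within the pads' length; the fingertips stand 25 mm ahead of it and the grasp point (between the pads) lies 6 mm ahead of it; z points along the fingers, y is the line along which they close (so a half turn about z gives the same grasp; the last joint's range is limited). The gripper opens to 94 mm and grips with 3 to 60 N. Pads are 16 mm wide; open, the fingers measure 119 mm over their backs; the gripper's body (75 mm by 177 mm) begins 78 mm behind the grasp point.
Start: joints at [-1.377, 0.087, 1.371, -0, 1.684, -0.103], TCP at [0.161, -0.526, 0.21] pointing down, gripper open.
Joint ranges: [-3.1, 3.1], [-0.76, 2.03], [0.27, 2.55], [-1.08, 4.22], [0.17, 2.65], [-2.57, 2.57]. Speed limits (rad/s): [2.79, 2.79, 3.14, 3.14, 3.14, 3.14].

## Interface

Orientations are given as [roll, pitch, yaw] about the fixed x, y, z axes, in that order (R = Rz(yaw) Ry(pitch) Rx(roll)).
In Python, from bench import robot, imaging gives the robot as it stands. The module is installed in compiled form; this text tells all that it offers.
- The arm moves only by the tool drive_tool, never from a script. Its argument "series" is a list of rows, each a list of 3 entries, a list of its own where there are three numbers: the finger opening in m, from 0 to 0.094, then the shift along the tool's x, y, z in m, then the turn, a rotation vector about the tool's x, y, z in rad. A call has 1 to 5 rows; each row is the pose to reach, as a shift and turn from the pose commanded when the call began, along the tool's axes at that moment; what a row does not reach only later rows make up. A row lasts 1/8 s, in which the tool goes at most 62.5 mm and 10.7 degrees, less where a joint would pass 70% of its speed; a pose out of reach is approached as far as the arm can. A call with a gripper value outside its range is refused whole. The fingers move at their own pace and stop on an object; the grip force is fixed at half the most. Time passes only in rows, so rows that repeat a pose let the fingers close. It gives the time, the measured TCP pose, the force, the opening and the grip force at its end, in the units of the state.
- robot.get_obs(): the state, without advancing time (a new reading comes with each control period).
- imaging.snapshot(name): name is "scene" or "top"; returns the picture (480x640x3 uint8, red, green, blue); there is no depth.
- imaging.get_calibration(name): a dict with "intrinsics" (3x3 intrinsics, pixels), "position" and "rotation" of the camera in the world. Camera axes: x right, y up, looking along -z (the intrinsics and any distortion apply to the point x, -y, -z); pixel columns grow to the right and rows downward; lengths in m; the calibration is good to about 2 mm. A picture is of the moment at which its call begins. get_calibration takes no time and is no camera call.
- robot.close_job(): hands the job in; it is judged then, once.
The state is a dict: "time": time; "joint_positions": joint angles; "qvel": joint speeds; "joint_torque": joint torques, N m; "tool_pos": TCP position; "ee_rot": TCP orientation; "wrist_force": force on the tool from outside, world axes, zero at the start; "wrist_torque": the same for the moment, N m; "width": finger opening in m; "finger_force": force on a finger pad.
Only numpy, scipy, OpenCV 4.12 (cv2) and the standard library are available. Lean on these libraries where they do the work, as an engineer would, in place of code of your own. Each camera call takes 0.05 s, during which the arm holds its last target. There are 200 camera calls.

## Task

Four round slices of drill core stand in a stack, the widest at the bottom and the narrowest on top. Take the stack apart and lay each slice flat inside the rim of its own wooden dish, the widest slice in the widest dish and so on down to the narrowest slice in the narrowest dish. Set them down gently without dropping or tipping any, and leave the jar and the dropper bottle standing where they are.

Things in the scene. Friction and masses are not known exactly. Their poses are not given: they have to be found in the camera images.
- slice_widest: Loose round slice of rock drill core, widest (bottom of the stack at the start): upright cylinder 66 mm across and 30 mm thick, grey stone, about 277 g. Origin: centre of its underside; z is its axis, up.
- slice_wide: Loose round slice of rock drill core, second widest (second from the bottom): upright cylinder 52 mm across and 30 mm thick, pale marble, about 172 g. Origin: centre of its underside; z is its axis, up.
- slice_narrow: Loose round slice of rock drill core, third widest (second from the top): upright cylinder 38 mm across and 30 mm thick, grey stone, about 92 g. Origin: centre of its underside; z is its axis, up.
- slice_narrowest: Loose round slice of rock drill core, narrowest (top of the stack): upright cylinder 24 mm across and 30 mm thick, pale marble, about 37 g. Origin: centre of its underside; z is its axis, up.
- dish_widest: Shallow round dish of light wood with a grey felt floor, widest of the four, fixed to the worktop: outside 100 mm, inside 90 mm across, floor 5 mm and rim 10 mm above the worktop. It belongs to the 66 mm slice. Origin: centre of its underside, on the worktop; z up.
- dish_wide: Shallow round dish of light wood with a grey felt floor, second widest of the four, fixed to the worktop: outside 86 mm, inside 76 mm across, floor 5 mm and rim 10 mm above the worktop. It belongs to the 52 mm slice. Origin: centre of its underside, on the worktop; z up.
- dish_narrow: Shallow round dish of light wood with a grey felt floor, third widest of the four, fixed to the worktop: outside 72 mm, inside 62 mm across, floor 5 mm and rim 10 mm above the worktop. It belongs to the 38 mm slice. Origin: centre of its underside, on the worktop; z up.
- dish_narrowest: Shallow round dish of light wood with a grey felt floor, narrowest of the four, fixed to the worktop: outside 58 mm, inside 48 mm across, floor 5 mm and rim 10 mm above the worktop. It belongs to the 24 mm slice. Origin: centre of its underside, on the worktop; z up.
- grit_jar: Bystander: loose glass jar of crushed rock with a black cap, 51 mm across, 75 mm high. Origin: centre of its underside; z up.
- red_dropper: Bystander: loose white dropper bottle with a red tip, 32 mm across, 98 mm high. Origin: centre of its underside; z up.
Things that resemble listed ones, but are neither listed nor needed, are in the scene too. What is shaped like the slice_wide but red or turquoise is not meant. Leave any turquoise look-alike of the slice_widest alone.

How it is judged:
At the end, for the whole second after the job is handed in: Each slice lies flat (within 0.1 rad) and at rest on the floor of the dish of its own size rank, its axis within 13 mm of the dish's centre; the jar and the dropper bottle stand within 30 mm of where they stood (horizontal distance between slice_widest and dish_widest below 0.013 m and z of slice_widest in the frame of dish_widest between 0.003 and 0.0075 m and angle between each of slice_widest, slice_wide, slice_narrow, slice_narrowest's own z axis and vertical below 0.1 rad and linear speed of each of slice_widest, slice_wide, slice_narrow, slice_narrowest below 0.02 m/s and horizontal distance between slice_wide and dish_wide below 0.013 m and z of slice_wide in the frame of dish_wide between 0.003 and 0.0075 m and horizontal distance between slice_narrow and dish_narrow below 0.013 m and z of slice_narrow in the frame of dish_narrow between 0.003 and 0.0075 m and horizontal distance between slice_narrowest and dish_narrowest below 0.013 m and z of slice_narrowest in the frame of dish_narrowest between 0.003 and 0.0075 m and distance of each of grit_jar, red_dropper from where it was at the start of the episode below 0.03 m); the robot touches nothing.
It fails at once if a slice is tipped over (more than 30 degrees) (angle between any of slice_widest, slice_wide, slice_narrow, slice_narrowest's own z axis and vertical above 0.52 rad).
It fails at once if a slice is dropped (falls freely more than about 25 mm) ((linear speed of slice_widest above 0.7 m/s and contact force between slice_widest and anything else below 0.01 N) or (linear speed of slice_wide above 0.7 m/s and contact force between slice_wide and anything else below 0.01 N) or (linear speed of slice_narrow above 0.7 m/s and contact force between slice_narrow and anything else below 0.01 N) or (linear speed of slice_narrowest above 0.7 m/s and contact force between slice_narrowest and anything else below 0.01 N)).
It fails at once if the jar is pushed away or knocked over (distance of grit_jar from where it was at the start of the episode above 0.03 m or angle between grit_jar's own z axis and vertical above 0.5 rad).
It fails at once if the dropper bottle is pushed away or knocked over (distance of red_dropper from where it was at the start of the episode above 0.03 m or angle between red_dropper's own z axis and vertical above 0.5 rad).
It also fails if it takes over 99 s, if anything falls off the work surface, if the arm or the gripper's body presses on something with over 40 N, if the wrist force passes 120 N, or if a joint passes its speed limit or range.

## Working session

There is one attempt and no reset: what is moved stays moved. The work goes in short steps, Python scripts to look and compute and a tool call to move; the robot and the scene stay as the last step left them, time stands still between calls to the robot, and variables do not carry over. Pictures are saved under pics/ and viewed, at most 14 in all, crops included, and the job is handed in when it is done.

Besides the shell and the picture viewer there is one more tool, called by a JSON object that holds its "fn" and its "kwargs", one argument or row to a line. drive_tool: Moves the arm, as the interface text tells. Its arguments: {"type":"object","properties":{"series":{"type":"array"}},"required":["series"]}

```bash
mkdir -p pics; python3 - <<'E'
from bench import robot, imaging
import cv2,numpy as np
for n in("scene","top"):
    cv2.imwrite(f"pics/{n}0.png",imaging.snapshot(n)[:,:,::-1])
    c=imaging.get_calibration(n);print(n,{k:np.round(v,4).tolist() if not isinstance(v,str) else v for k,v in c.items()})
o=robot.get_obs();print(o["tool_pos"],o["ee_rot"],o["width"],o["time"])
E
```

```text
scene {'intrinsics': [[465.1789, 0.0, 331.9554], [0.0, 465.1789, 240.8373], [0.0, 0.0, 1.0]], 'position': [-0.0302, 0.698, 0.5115], 'rotation': [1.1358, 0.0218, -2.5436]}
top {'intrinsics': [[544.6099, 0.0, 325.5415], [0.0, 544.6099, 239.3602], [0.0, 0.0, 1.0]], 'position': [0.394, -0.0313, 1.322], 'rotation': [0.0625, 0.0106, -1.5396]}
[ 0.16076067 -0.5254915   0.20851521] [-3.13962669e+00 -1.85275489e-04  2.96847314e-01] 0.09388715993321066 0.1
```

View pics/scene0.png

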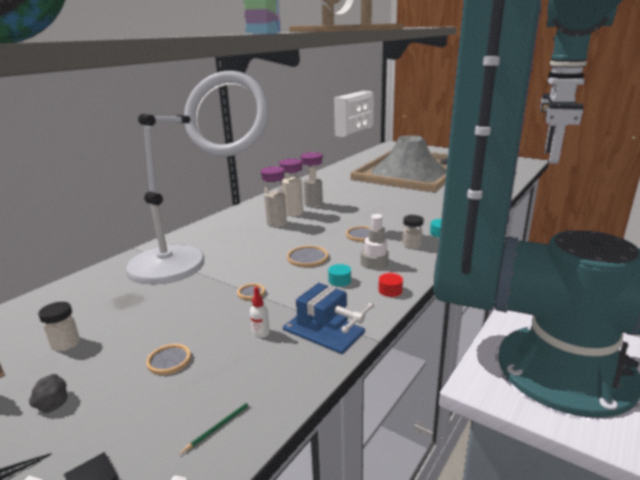

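View pics/top0.png

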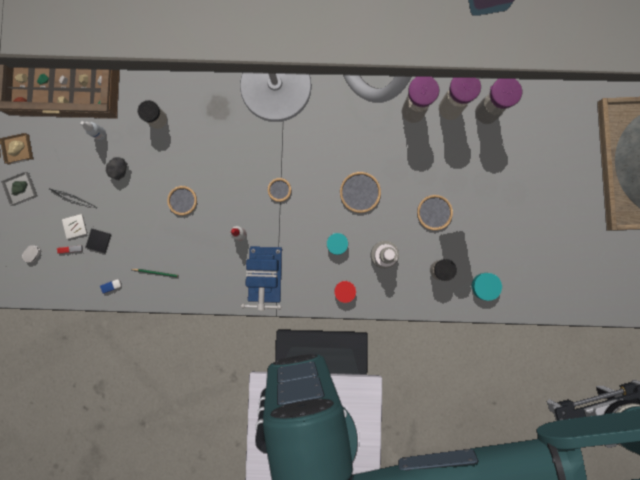

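The top view shows the stack at (386,255) and dishes at (360,192) widest, (435,212) wide, (182,200) narrow and (279,190) narrowest. The jar is at (445,268) and the dropper at (237,232). Possible confusions:
- Turquoise pucks at (338,244) and (487,287).
- A red puck at (345,292).
- A second black-capped jar at (148,110).

The target is the grey/white stack at (386,255). I'll check it in one close crop.

```bash
cat > h.py <<'E'
from bench import robot, imaging
import cv2,numpy as np
from scipy.spatial.transform import Rotation as R
def cam(n):
    c=imaging.get_calibration(n);return np.array(c["intrinsics"]),np.array(c["position"]),(lambda r:R.from_euler("xyz",r).as_matrix() if r.size==3 else r)(np.array(c["rotation"]))
def px2w(n,u,v,z):
    K,p,M=cam(n);d=np.linalg.solve(K,[u,v,1]);d=M@(d*[1,-1,-1]);return p+d*(z-p[2])/d[2]
def w2px(n,w):
    K,p,M=cam(n);q=M.T@(np.array(w)-p);q=K@(q*[1,-1,-1]);return q[:2]/q[2]
def crop(n,name,x0,y0,x1,y1,s):
    im=imaging.snapshot(n)[y0:y1,x0:x1,::-1];cv2.imwrite(f"pics/{name}.png",cv2.resize(im,None,fx=s,fy=s,interpolation=cv2.INTER_CUBIC))
E
python3 - <<'E'
from h import *
crop("top","t1",260,160,460,310,4)
crop("scene","s1",220,200,460,380,3)
for nm,u,v,z in [("widest",360,192,.01),("wide",435,212.5,.01),("narrow",182,200.5,.01),("nst",279.5,190,.01),("stacktop",389.5,255,.12),("jar",445,269.5,.075),("drop",236.5,232,.098)]:
    w=px2w("top",u,v,z);print(nm,w.round(4),np.hypot(*w[:2]).round(3),"scene px",w2px("scene",w).round(1))
E
```

```text
widest [ 0.5932 -0.0947  0.01  ] 0.601 scene px [308.  254.1]
wide [ 0.5487 -0.2771  0.01  ] 0.615 scene px [362.6 231.9]
narrow [0.5596 0.3371 0.01  ] 0.653 scene px [170.1 356.1]
nst [0.5923 0.1008 0.01  ] 0.601 scene px [252.4 289.6]
stacktop [ 0.4386 -0.1582  0.12  ] 0.466 scene px [377.9 215.8]
jar [ 0.4111 -0.2901  0.075 ] 0.503 scene px [413.4 217.8]
drop [0.4807 0.1856 0.098 ] 0.515 scene px [261.3 285. ]
```

View pics/t1.png

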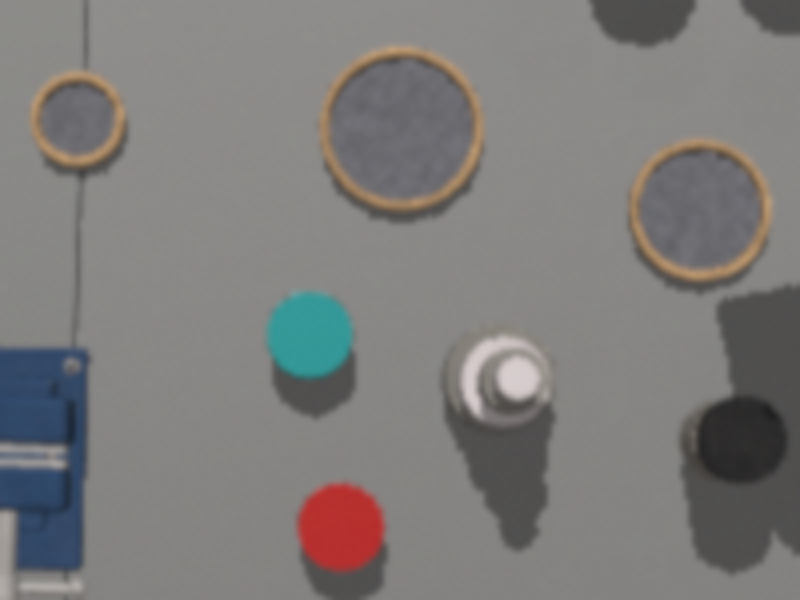

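View pics/s1.png

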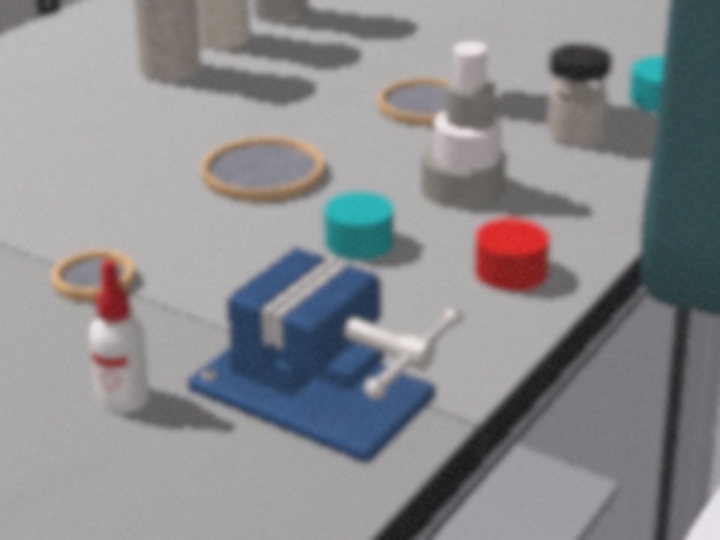

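The crop confirms the stack: grey / white / grey / white, widest at the bottom, with the turquoise and red pucks separate. Stack top is at (389.3,254.5). The scene view agrees to about 1 px, and the dish diameters in pixels match the given sizes. Moving above the stack and turning to yaw 0 so that tool x = +x, y = -y and z = -z.

{"fn": "drive_tool", "kwargs": {
  "series": [
    [0.094,[0.044,-0.032,0],[0,0,0.06]],
    [0.094,[0.088,-0.064,0],[0,0,0.12]],
    [0.094,[0.132,-0.096,0],[0,0,0.18]],
    [0.094,[0.176,-0.128,0],[0,0,0.24]],
    [0.094,[0.22,-0.16,0],[0,0,0.297]]
  ]
}}

```text
time: 0.82
tool_pos: [0.3251, -0.307, 0.2095]
ee_rot: [3.141, -0.0, -0.003]
wrist_force: [0.7, 0.4, 0.5]
width: 0.0939
finger_force: 0.0
```

{"fn": "drive_tool", "kwargs": {
  "series": [
    [0.094,[0.028,-0.038,0],[0,0,0]],
    [0.094,[0.057,-0.075,0],[0,0,0]],
    [0.094,[0.086,-0.113,0],[0,0,0]],
    [0.094,[0.114,-0.15,0],[0,0,0]],
    [0.094,[0.114,-0.15,0],[0,0,0]]
  ]
}}

```text
time: 1.45
tool_pos: [0.4395, -0.1564, 0.2093]
ee_rot: [-3.141, 0.0, 0.005]
wrist_force: [0.0, 0.1, -0.5]
width: 0.0943
finger_force: 0.0
```

```bash
python3 - <<'E'
from h import *
o=robot.get_obs();print(o["tool_pos"],o["ee_rot"],o["wrist_force"])
for x in [(389.25,254.5,.12)]: print(px2w("top",*x))
print(px2w("top",360.5,192.75,.01),px2w("top",435,212.5,.01),px2w("top",279.75,189.75,.01))
im=imaging.snapshot("scene")[120:300,260:500,::-1];cv2.imwrite("pics/s2.png",cv2.resize(im,None,fx=3,fy=3))
print(w2px("scene",o["tool_pos"]+[0,0,-.025]))
E
```

```text
[ 0.43947441 -0.15636301  0.20926221] [-3.14090612e+00  3.40806672e-04  4.96335965e-03] [ 0.00472198  0.06619046 -0.45563407]
[ 0.43966518 -0.15760886  0.12      ]
[ 0.59144457 -0.09597458  0.01      ] [ 0.54872311 -0.27709911  0.01      ] [0.59297334 0.10023552 0.01      ]
[377.68269491 188.64692894]
```

View pics/s2.png

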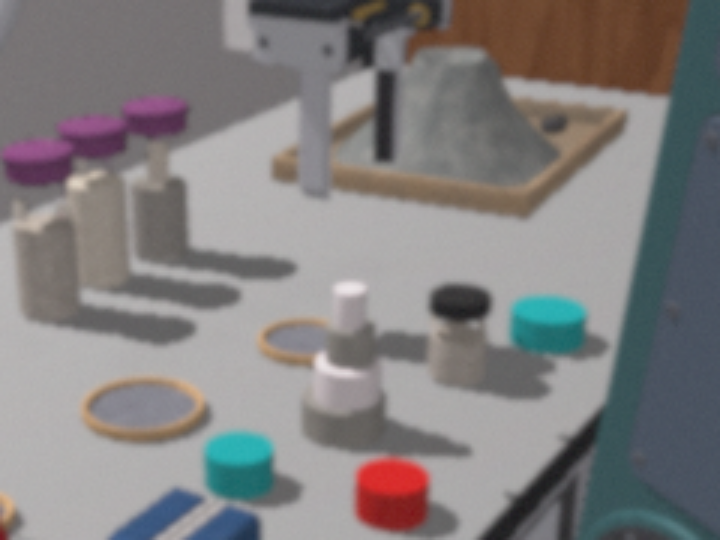

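The fingers straddle the stack axis (tips at crop (315,195) and (385,160), slice at (350,290)). Descending and closing on the top slice with the tips about 9 mm above its underside.

{"fn": "drive_tool", "kwargs": {
  "series": [
    [0.094,[0,0.001,0.04],[0,0,0]],
    [0.094,[0,0.001,0.07],[0,0,0]],
    [0.094,[0,0.001,0.085],[0,0,0]],
    [0.06,[0,0.001,0.085],[0,0,0]],
    [0.036,[0,0.001,0.085],[0,0,0]]
  ]
}}

```text
time: 2.12
tool_pos: [0.4391, -0.1605, 0.126]
ee_rot: [3.14, -0.002, -0.001]
wrist_force: [-0.1, 0.3, -0.3]
width: 0.0777
finger_force: 0.0
```

{"fn": "drive_tool", "kwargs": {
  "series": [
    [0.024,[0,0,0],[0,0,0]],
    [0.018,[0,0,0],[0,0,0]],
    [0.018,[0,0,0],[0,0,0]],
    [0.018,[0,0,0],[0,0,0]]
  ]
}}

```text
time: 2.62
tool_pos: [0.4385, -0.1597, 0.1247]
ee_rot: [3.141, -0.0, -0.0]
wrist_force: [0.3, -0.1, 0.1]
width: 0.0373
finger_force: 0.0
```

{"fn": "drive_tool", "kwargs": {
  "series": [
    [0.018,[0,-0.002,0],[0,0,0]],
    [0.018,[0,-0.002,0],[0,0,0]],
    [0.018,[0,-0.002,0],[0,0,0]],
    [0.018,[0,-0.002,0],[0,0,0]],
    [0.018,[0,-0.002,0],[0,0,0]]
  ]
}}

```text
time: 3.25
tool_pos: [0.4385, -0.1577, 0.1246]
ee_rot: [3.141, -0.0, -0.0]
wrist_force: [0.6, -0.7, -0.7]
width: 0.018
finger_force: 0.0
```

```bash
python3 - <<'E'
from h import *
crop("scene","s3",300,150,460,280,5)
o=robot.get_obs();print(o["tool_pos"],o["width"],o["finger_force"],w2px("scene",o["tool_pos"]+[0,0,-.025]))
E
```

```text
[ 0.43847006 -0.15767141  0.12456441] 0.0178178847230868 0.0 [377.61979052 224.24334822]
```

View pics/s3.png

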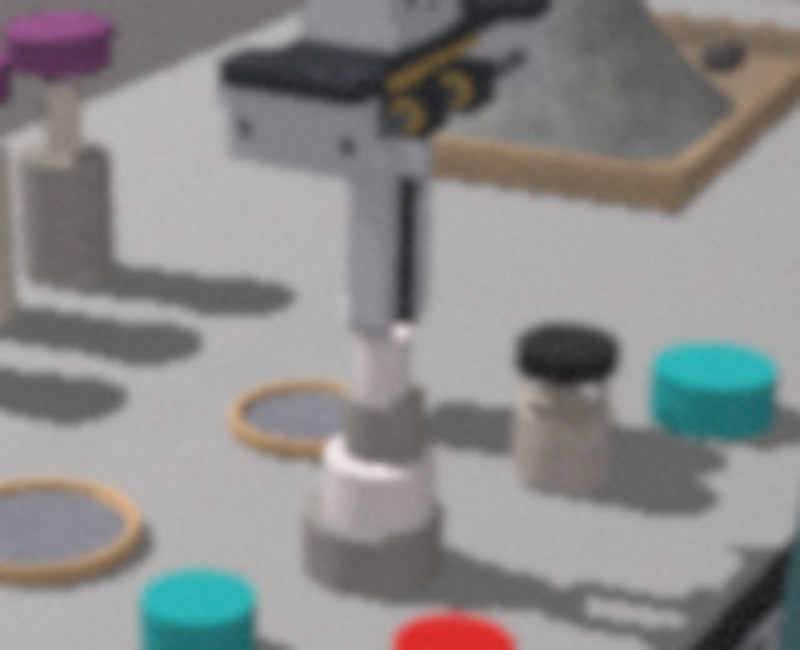

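The fingers closed above the slice: the near fingertip ends at crop (380,330), level with the slice top. So the tips sit higher than nominal, and I'll measure by how much.

```bash
python3 - <<'E'
from h import *
# closed: near finger bottom edge outer corner; open: near & far finger tips
for (u,v),(x,y) in {(376,216):(.4385,-.1577+.015),(365,186.5):(.4385,-.1585+.053),(388.3,173.5):(.4385,-.1585-.053)}.items():
    for z in (.10,.11,.12,.13,.17,.185,.195,.205,.215):
        p=w2px("scene",[x,y,z])
        if abs(p[1]-v)<8: print((u,v),z,p.round(1))
print([w2px("scene",[.4397,-.1577,z]).round(1).tolist() for z in (.12,.09,.06)])
E
```

```text
(376, 216) 0.11 [374.4 222.2]
(376, 216) 0.12 [374.5 218. ]
(376, 216) 0.13 [374.6 213.8]
(365, 186.5) 0.195 [366.3 190.5]
(365, 186.5) 0.205 [366.3 186. ]
(365, 186.5) 0.215 [366.4 181.4]
(388.3, 173.5) 0.195 [390.1 177.5]
(388.3, 173.5) 0.205 [390.2 173.2]
(388.3, 173.5) 0.215 [390.4 168.9]
[[377.3, 215.7], [377.1, 228.0], [376.8, 240.0]]
```

The tips are about 1–2 mm below the reported TCP, not 25 mm. Open, lower 23 mm and close.

{"fn": "drive_tool", "kwargs": {
  "series": [
    [0.06,[0,0,0],[0,0,0]],
    [0.06,[0,0,0],[0,0,0]],
    [0.06,[0,0,0],[0,0,0]],
    [0.06,[0,0,0.012],[0,0,0]],
    [0.06,[0,0,0.023],[0,0,0]]
  ]
}}

```text
time: 3.92
tool_pos: [0.4382, -0.1575, 0.1004]
ee_rot: [-3.141, 0.001, -0.0]
wrist_force: [0.3, 0.9, -0.1]
width: 0.0595
finger_force: 0.0
```

{"fn": "drive_tool", "kwargs": {
  "series": [
    [0.018,[0,0,0],[0,0,0]],
    [0.018,[0,0,0],[0,0,0]],
    [0.018,[0,0,0],[0,0,0]],
    [0.018,[0,0,0],[0,0,0]],
    [0.018,[0,0,0],[0,0,0]]
  ]
}}

```text
time: 4.55
tool_pos: [0.4387, -0.1578, 0.102]
ee_rot: [3.141, -0.001, -0.0]
wrist_force: [-0.2, 1.0, 0.5]
width: 0.0222
finger_force: 30.0
```

{"fn": "drive_tool", "kwargs": {
  "series": [
    [0.018,[0,0,-0.005],[0,0,0]],
    [0.018,[0,0,-0.015],[0,0,0]],
    [0.018,[0,0,-0.03],[0,0,0]],
    [0.018,[0,0,-0.05],[0,0,0]],
    [0.018,[0,0,-0.06],[0,0,0]]
  ]
}}

```text
time: 5.18
tool_pos: [0.4393, -0.1581, 0.1639]
ee_rot: [3.14, -0.003, -0.0]
wrist_force: [0.4, -1.0, -0.8]
width: 0.0226
finger_force: 30.0
```

```bash
python3 - <<'E'
from h import *
crop("scene","s4",300,150,460,280,5)
o=robot.get_obs();print(o["tool_pos"],o["ee_rot"],o["width"],o["finger_force"],w2px("scene",o["tool_pos"]+[0,0,-.01]))
E
```

```text
[ 0.43969199 -0.15828224  0.16473796] [ 3.13930281e+00 -4.32569877e-03 -1.88775409e-04] 0.022590034796681657 29.999959766864777 [377.75889903 201.09809313]
```

View pics/s4.png

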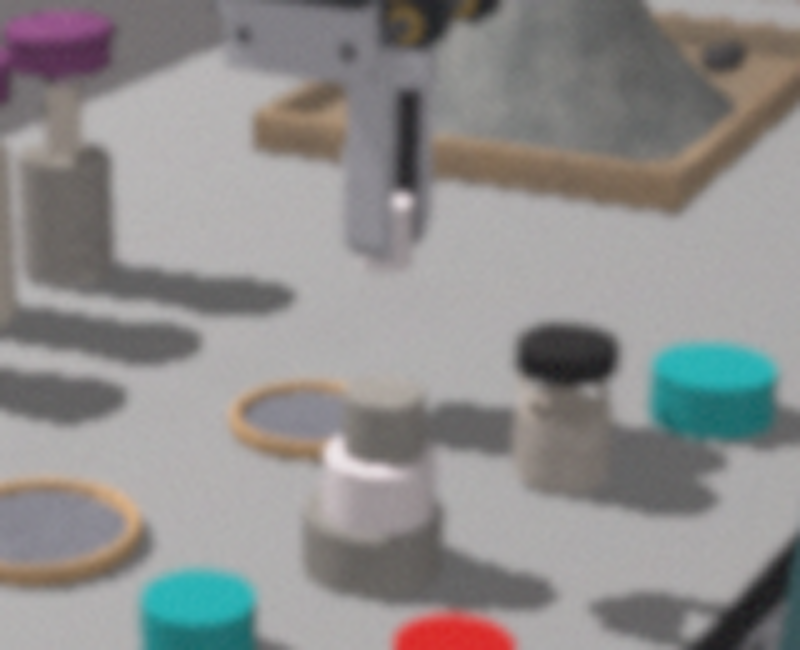

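The slice is held upright (crop (390,230)) and the rest of the stack is undisturbed. Carrying it to dish_narrowest at (0.593, 0.100).

{"fn": "drive_tool", "kwargs": {
  "series": [
    [0.018,[0.015,-0.026,-0.01],[0,0,0]],
    [0.018,[0.04,-0.068,-0.01],[0,0,0]],
    [0.018,[0.067,-0.112,-0.01],[0,0,0]],
    [0.018,[0.094,-0.158,-0.01],[0,0,0]],
    [0.018,[0.118,-0.2,-0.01],[0,0,0]]
  ]
}}

```text
time: 5.85
tool_pos: [0.5571, 0.044, 0.1712]
ee_rot: [3.141, 0.0, 0.0]
wrist_force: [0.1, -1.2, 0.4]
width: 0.0226
finger_force: 30.0
```

{"fn": "drive_tool", "kwargs": {
  "series": [
    [0.018,[0.022,-0.036,0],[0,0,0]],
    [0.018,[0.036,-0.058,0],[0,0,0]],
    [0.018,[0.036,-0.058,0.03],[0,0,0]],
    [0.018,[0.036,-0.058,0.07],[0,0,0]],
    [0.018,[0.036,-0.058,0.1],[0,0,0]]
  ]
}}

```text
time: 6.48
tool_pos: [0.5916, 0.1004, 0.0692]
ee_rot: [3.141, 0.003, 0.0]
wrist_force: [0.1, -0.2, -0.7]
width: 0.0221
finger_force: 30.0
```

{"fn": "drive_tool", "kwargs": {
  "series": [
    [0.018,[0,0,0.025],[0,0,0]],
    [0.018,[0,0,0.042],[0,0,0]],
    [0.018,[0,0,0.05],[0,0,0]],
    [0.018,[0,0,0.052],[0,0,0]],
    [0.018,[0,0,0.052],[0,0,0]]
  ]
}}

```text
time: 7.1
tool_pos: [0.5933, 0.1004, 0.0205]
ee_rot: [-3.142, -0.002, -0.0]
wrist_force: [-0.4, 0.3, -1.4]
width: 0.0223
finger_force: 30.0
```

```bash
python3 - <<'E'
from h import *
a=imaging.snapshot("scene")[240:330,200:300,::-1];b=imaging.snapshot("top")[150:240,230:330,::-1]
cv2.imwrite("pics/s5.png",cv2.resize(np.hstack([a,b]),None,fx=4,fy=4,interpolation=cv2.INTER_CUBIC))
for i in range(3):
    o=robot.get_obs();print(o["tool_pos"],o["wrist_force"],o["width"])
E
```

```text
[0.59334993 0.10035642 0.02075447] [ 0.14152009  0.4144949  -0.49938335] 0.022255897167892277
[0.59334993 0.10035642 0.02075447] [ 0.14152009  0.4144949  -0.49938335] 0.022255897167892277
[0.59334993 0.10035642 0.02075447] [ 0.14152009  0.4144949  -0.49938335] 0.022255897167892277
```

View pics/s5.png

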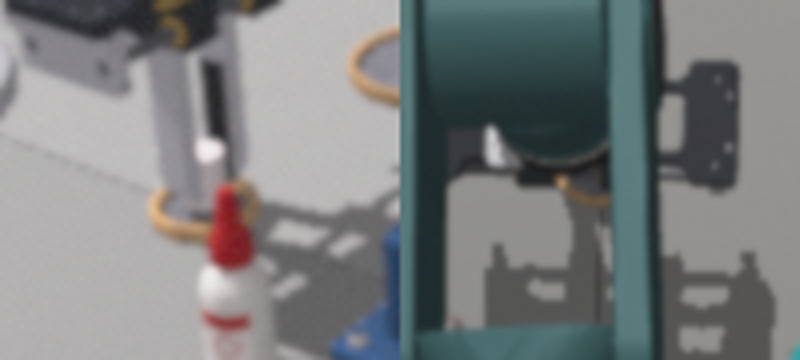

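The slice is above the dish floor and inside the rim, with dropper clear. Easing down until contact.

{"fn": "drive_tool", "kwargs": {
  "series": [
    [0.018,[0,0,0.001],[0,0,0]],
    [0.018,[0,0,0.002],[0,0,0]],
    [0.018,[0,0,0.002],[0,0,0]]
  ]
}}

```text
time: 7.58
tool_pos: [0.5925, 0.1003, 0.0175]
ee_rot: [3.141, 0.0, -0.0]
wrist_force: [-0.6, 0.9, -0.6]
width: 0.0223
finger_force: 30.0
```

{"fn": "drive_tool", "kwargs": {
  "series": [
    [0.018,[0,0,0.001],[0,0,0]],
    [0.018,[0,0,0.0015],[0,0,0]],
    [0.018,[0,0,0.0015],[0,0,0]]
  ]
}}

```text
time: 7.95
tool_pos: [0.5927, 0.1003, 0.017]
ee_rot: [3.141, -0.0, -0.0]
wrist_force: [-2.8, -0.6, 5.7]
width: 0.0223
finger_force: 30.0
```

Contact is felt at the expected height. Releasing and rising.

{"fn": "drive_tool", "kwargs": {
  "series": [
    [0.05,[0,0,0],[0,0,0]],
    [0.05,[0,0,0],[0,0,0]],
    [0.05,[0,0,0],[0,0,0]],
    [0.05,[0,0,-0.02],[0,0,0]],
    [0.05,[0,0,-0.06],[0,0,0]]
  ]
}}

```text
time: 8.57
tool_pos: [0.5906, 0.1001, 0.0738]
ee_rot: [3.141, 0.006, -0.0]
wrist_force: [0.3, 0.3, -0.3]
width: 0.05
finger_force: 0.0
```

{"fn": "drive_tool", "kwargs": {
  "series": [
    [0.07,[0,0,-0.05],[0,0,0]],
    [0.07,[0,0,-0.1],[0,0,0]],
    [0.07,[-0.03,0.05,-0.1],[0,0,0]],
    [0.07,[-0.06,0.1,-0.1],[0,0,0]],
    [0.07,[-0.09,0.15,-0.1],[0,0,0]]
  ]
}}

```text
time: 9.2
tool_pos: [0.5016, -0.0509, 0.176]
ee_rot: [3.141, -0.0, 0.001]
wrist_force: [0.5, 0.7, 0.6]
width: 0.0697
finger_force: 0.0
```

{"fn": "drive_tool", "kwargs": {
  "series": [
    [0.07,[-0.026,0.045,0],[0,0,0]],
    [0.07,[-0.053,0.09,0],[0,0,0]],
    [0.07,[-0.063,0.108,0.01],[0,0,0]],
    [0.07,[-0.063,0.108,0.05],[0,0,0]],
    [0.07,[-0.063,0.108,0.08],[0,0,0]]
  ]
}}

```text
time: 9.82
tool_pos: [0.4389, -0.158, 0.0947]
ee_rot: [-3.141, 0.0, -0.002]
wrist_force: [0.7, 0.3, -0.4]
width: 0.07
finger_force: 0.0
```

{"fn": "drive_tool", "kwargs": {
  "series": [
    [0.07,[0,0,0.015],[0,0,0]],
    [0.07,[0,0,0.0245],[0,0,0]],
    [0.032,[0,0,0.0245],[0,0,0]],
    [0.032,[0,0,0.0245],[0,0,0]],
    [0.032,[0,0,0.0245],[0,0,0]]
  ]
}}

```text
time: 10.45
tool_pos: [0.4402, -0.158, 0.0726]
ee_rot: [3.141, -0.002, -0.0]
wrist_force: [0.5, 1.0, -0.0]
width: 0.0437
finger_force: 0.0
```

{"fn": "drive_tool", "kwargs": {
  "series": [
    [0.032,[0,0,0],[0,0,0]],
    [0.032,[0,0,0],[0,0,0]]
  ]
}}

```text
time: 10.7
tool_pos: [0.44, -0.158, 0.0724]
ee_rot: [3.141, -0.001, -0.0]
wrist_force: [-1.0, 0.5, 3.0]
width: 0.0362
finger_force: 30.0
```

{"fn": "drive_tool", "kwargs": {
  "series": [
    [0.032,[0,0,-0.006],[0,0,0]],
    [0.032,[0,0,-0.025],[0,0,0]],
    [0.032,[0,0,-0.055],[0,0,0]],
    [0.032,[0,0,-0.09],[0,0,0]],
    [0.032,[0,0,-0.11],[0,0,0]]
  ]
}}

```text
time: 11.32
tool_pos: [0.4399, -0.1578, 0.1836]
ee_rot: [3.141, -0.002, -0.0]
wrist_force: [0.9, -1.0, -0.7]
width: 0.0364
finger_force: 30.0
```

{"fn": "drive_tool", "kwargs": {
  "series": [
    [0.032,[0.006,-0.025,0],[0,0,0]],
    [0.032,[0.016,-0.067,0],[0,0,0]],
    [0.032,[0.027,-0.112,0],[0,0,0]],
    [0.032,[0.038,-0.157,0],[0,0,0]],
    [0.032,[0.05,-0.205,0],[0,0,0]]
  ]
}}

```text
time: 11.95
tool_pos: [0.4894, 0.0487, 0.1815]
ee_rot: [3.141, 0.0, -0.001]
wrist_force: [1.1, -0.0, -0.5]
width: 0.036
finger_force: 30.0
```

{"fn": "drive_tool", "kwargs": {
  "series": [
    [0.032,[0.011,-0.047,0],[0,0,0]],
    [0.032,[0.022,-0.094,0],[0,0,0]],
    [0.032,[0.033,-0.14,0],[0,0,0]],
    [0.032,[0.044,-0.185,0],[0,0,0]],
    [0.032,[0.055,-0.23,0],[0,0,0]]
  ]
}}

```text
time: 12.58
tool_pos: [0.5445, 0.2788, 0.1811]
ee_rot: [3.141, 0.001, -0.0]
wrist_force: [0.6, -0.2, -0.4]
width: 0.0365
finger_force: 30.0
```

{"fn": "drive_tool", "kwargs": {
  "series": [
    [0.032,[0.01,-0.04,0],[0,0,0]],
    [0.032,[0.015,-0.06,0.01],[0,0,0]],
    [0.032,[0.015,-0.06,0.04],[0,0,0]],
    [0.032,[0.015,-0.06,0.08],[0,0,0]],
    [0.032,[0.015,-0.06,0.11],[0,0,0]]
  ]
}}

```text
time: 13.2
tool_pos: [0.5584, 0.3359, 0.0685]
ee_rot: [3.139, 0.003, -0.001]
wrist_force: [-0.1, 0.2, -1.0]
width: 0.0365
finger_force: 30.0
```

```bash
python3 - <<'E'
from h import *
a=imaging.snapshot("scene")[270:390,110:290,::-1]
cv2.imwrite("pics/s6.png",cv2.resize(a,None,fx=4,fy=4,interpolation=cv2.INTER_CUBIC))
o=robot.get_obs();print(o["tool_pos"],o["ee_rot"],o["wrist_force"],o["width"]);print(w2px("scene",[.5596,.3371,.01]))
E
```

```text
[0.55594303 0.33464384 0.06350303] [ 3.13569197e+00  1.06853800e-02 -1.03043459e-03] [-0.26517149 -0.13131057 -4.27408322] 0.036221104932285274
[170.14211036 356.12161996]
```

View pics/s6.png

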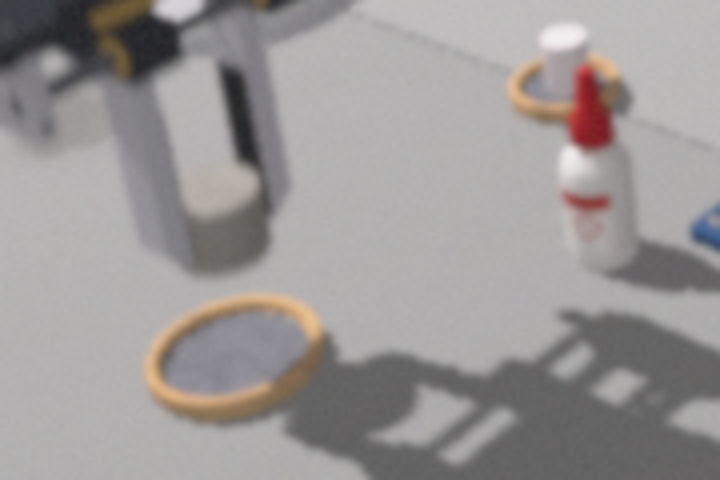

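The narrowest slice stands in its dish (crop (565,55)), and the narrow slice is held at (224,220) above its dish at (237,354). Checking the alignment numerically.

```bash
python3 - <<'E'
from h import *
imaging.snapshot("scene")
o=robot.get_obs();print(o["time"],o["tool_pos"],o["ee_rot"],o["wrist_force"],o["joint_positions"])
t=o["tool_pos"]
print("dish scene est",px2w("scene",169.2,358,.01),px2w("scene",169.2,357.5,.01))
print("slice top pred",w2px("scene",[t[0],t[1],t[2]-.0116+.03]),"seen",(110+222/4,270+190/4))
print("dropper tip",w2px("scene",[.4807,.1856,.098]),"seen",(110+587/4,270+68/4))
E
```

```text
13.3 [0.55616992 0.33480193 0.06542513] [ 3.13597365e+00  1.03031063e-02 -1.03277961e-03] [-1.14037869  0.17025433 -1.48998543] [ 4.54845846e-01  3.78655805e-01  1.30811480e+00 -5.12105419e-04
  1.46654668e+00  2.02670228e+00]
dish scene est [0.55688748 0.34115716 0.01      ] [0.55796573 0.34031249 0.01      ]
slice top pred [165.01097471 319.56579362] seen (165.5, 317.5)
dropper tip [261.24931281 284.99640006] seen (256.75, 287.0)
```

{"fn": "drive_tool", "kwargs": {
  "series": [
    [0.032,[0,-0.002,0.02],[0,0,0]],
    [0.032,[0,-0.002,0.04],[0,0,0]],
    [0.032,[0,-0.002,0.05],[0,0,0]],
    [0.032,[0,-0.002,0.052],[0,0,0]],
    [0.032,[0,-0.002,0.052],[0,0,0]]
  ]
}}

```text
time: 13.92
tool_pos: [0.5599, 0.3395, 0.0199]
ee_rot: [-3.141, -0.001, -0.0]
wrist_force: [0.5, 0.4, -0.6]
width: 0.0365
finger_force: 30.0
```

{"fn": "drive_tool", "kwargs": {
  "series": [
    [0.032,[0,0,0.001],[0,0,0]],
    [0.032,[0,0,0.002],[0,0,0]],
    [0.032,[0,0,0.002],[0,0,0]]
  ]
}}

```text
time: 14.3
tool_pos: [0.5596, 0.3393, 0.0177]
ee_rot: [-3.142, -0.0, -0.0]
wrist_force: [0.3, -0.1, -0.3]
width: 0.0365
finger_force: 30.0
```

{"fn": "drive_tool", "kwargs": {
  "series": [
    [0.032,[0,0,0.001],[0,0,0]],
    [0.032,[0,0,0.0015],[0,0,0]],
    [0.032,[0,0,0.0015],[0,0,0]]
  ]
}}

```text
time: 14.68
tool_pos: [0.5597, 0.3394, 0.0174]
ee_rot: [-3.141, -0.001, -0.0]
wrist_force: [-1.8, -1.4, 4.8]
width: 0.0363
finger_force: 30.0
```

{"fn": "drive_tool", "kwargs": {
  "series": [
    [0.06,[0,0,0],[0,0,0]],
    [0.06,[0,0,0],[0,0,0]],
    [0.06,[0,0,0],[0,0,0]],
    [0.06,[0,0,-0.02],[0,0,0]],
    [0.06,[0,0,-0.06],[0,0,0]]
  ]
}}

```text
time: 15.3
tool_pos: [0.5584, 0.3387, 0.0754]
ee_rot: [3.14, 0.004, -0.0]
wrist_force: [0.2, -0.1, 0.5]
width: 0.0598
finger_force: 0.0
```

{"fn": "drive_tool", "kwargs": {
  "series": [
    [0.084,[0,0,-0.05],[0,0,0]],
    [0.084,[0,0,-0.1],[0,0,0]],
    [0.084,[-0.011,0.047,-0.1],[0,0,0]],
    [0.084,[-0.022,0.094,-0.1],[0,0,0]],
    [0.084,[-0.033,0.141,-0.1],[0,0,0]]
  ]
}}

```text
time: 15.92
tool_pos: [0.5265, 0.1972, 0.1781]
ee_rot: [-3.141, -0.003, 0.0]
wrist_force: [1.3, -0.8, -0.3]
width: 0.0838
finger_force: 0.0
```

{"fn": "drive_tool", "kwargs": {
  "series": [
    [0.084,[-0.011,0.047,0],[0,0,0]],
    [0.084,[-0.022,0.094,0],[0,0,0]],
    [0.084,[-0.033,0.141,0],[0,0,0]],
    [0.084,[-0.044,0.188,0],[0,0,0]],
    [0.084,[-0.055,0.235,0],[0,0,0]]
  ]
}}

```text
time: 16.55
tool_pos: [0.4714, -0.0382, 0.178]
ee_rot: [3.141, -0.003, -0.0]
wrist_force: [0.4, -0.2, -0.2]
width: 0.0838
finger_force: 0.0
```

{"fn": "drive_tool", "kwargs": {
  "series": [
    [0.084,[-0.011,0.047,0],[0,0,0]],
    [0.084,[-0.022,0.094,0],[0,0,0]],
    [0.084,[-0.032,0.121,0.01],[0,0,0]],
    [0.084,[-0.032,0.121,0.05],[0,0,0]],
    [0.084,[-0.032,0.121,0.09],[0,0,0]]
  ]
}}

```text
time: 17.18
tool_pos: [0.4403, -0.1588, 0.0874]
ee_rot: [3.14, -0.004, -0.002]
wrist_force: [0.3, 0.2, -0.0]
width: 0.0842
finger_force: 0.0
```

```bash
python3 - <<'E'
from h import *
im=imaging.snapshot("scene")[:,:,::-1]
a=cv2.resize(im[150:290,300:460],None,fx=3,fy=3);b=cv2.resize(im[260:400,110:270],None,fx=2,fy=2)
c=np.zeros((420,800,3),np.uint8);c[:,:480]=a;c[:280,480:]=b;cv2.imwrite("pics/s7.png",c)
o=robot.get_obs();print(o["tool_pos"],o["time"])
E
```

```text
[ 0.43630439 -0.15657097  0.08088817] 17.225
```

View pics/s7.png

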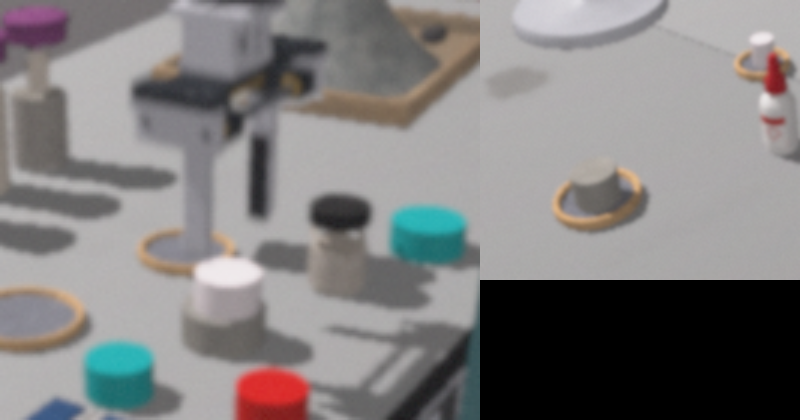

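The narrow slice sits in its dish, and the fingers straddle the 52 mm slice at (228,285). Gripping it.

{"fn": "drive_tool", "kwargs": {
  "series": [
    [0.084,[0,0,0.02],[0,0,0]],
    [0.084,[0,0,0.038],[0,0,0]],
    [0.084,[0,0,0.0445],[0,0,0]],
    [0.046,[0,0,0.0445],[0,0,0]],
    [0.046,[0,0,0.0445],[0,0,0]]
  ]
}}

```text
time: 17.85
tool_pos: [0.4403, -0.158, 0.043]
ee_rot: [3.14, -0.002, -0.0]
wrist_force: [-0.4, 0.0, -0.3]
width: 0.0673
finger_force: 0.0
```

{"fn": "drive_tool", "kwargs": {
  "series": [
    [0.046,[0,0,0],[0,0,0]],
    [0.046,[0,0,0],[0,0,0]],
    [0.046,[0,0,0],[0,0,0]]
  ]
}}

```text
time: 18.23
tool_pos: [0.4399, -0.1576, 0.0423]
ee_rot: [3.141, -0.001, -0.0]
wrist_force: [0.1, 1.9, 3.3]
width: 0.0505
finger_force: 30.0
```

{"fn": "drive_tool", "kwargs": {
  "series": [
    [0.046,[0,0,-0.006],[0,0,0]],
    [0.046,[0,0,-0.025],[0,0,0]],
    [0.046,[0,0,-0.055],[0,0,0]],
    [0.046,[0,0,-0.08],[0,0,0]],
    [0.046,[0,0,-0.09],[0,0,0]]
  ]
}}

```text
time: 18.85
tool_pos: [0.4401, -0.1581, 0.1331]
ee_rot: [3.14, -0.002, -0.0]
wrist_force: [0.0, 0.5, -1.3]
width: 0.0509
finger_force: 30.0
```

{"fn": "drive_tool", "kwargs": {
  "series": [
    [0.046,[0.02,0.022,0],[0,0,0]],
    [0.046,[0.048,0.052,0],[0,0,0]],
    [0.046,[0.076,0.083,0],[0,0,0]],
    [0.046,[0.1,0.109,0],[0,0,0]],
    [0.046,[0.109,0.119,0],[0,0,0]]
  ]
}}

```text
time: 19.48
tool_pos: [0.5485, -0.2776, 0.1297]
ee_rot: [-3.14, 0.003, -0.001]
wrist_force: [-0.6, 0.6, -0.5]
width: 0.0507
finger_force: 30.0
```

{"fn": "drive_tool", "kwargs": {
  "series": [
    [0.046,[0,0,0.03],[0,0,0]],
    [0.046,[0,0,0.065],[0,0,0]],
    [0.046,[0,0,0.095],[0,0,0]],
    [0.046,[0,0,0.11],[0,0,0]],
    [0.046,[0,0,0.112],[0,0,0]]
  ]
}}

```text
time: 20.1
tool_pos: [0.5478, -0.2761, 0.0188]
ee_rot: [-3.141, 0.002, 0.0]
wrist_force: [0.3, -0.3, -0.5]
width: 0.0506
finger_force: 30.0
```

{"fn": "drive_tool", "kwargs": {
  "series": [
    [0.046,[0,0,0.001],[0,0,0]],
    [0.046,[0,0,0.002],[0,0,0]],
    [0.046,[0,0,0.002],[0,0,0]]
  ]
}}

```text
time: 20.48
tool_pos: [0.5489, -0.2769, 0.0184]
ee_rot: [3.141, -0.001, -0.0]
wrist_force: [0.4, 0.3, -1.4]
width: 0.0505
finger_force: 30.0
```

{"fn": "drive_tool", "kwargs": {
  "series": [
    [0.046,[0,0,0.001],[0,0,0]],
    [0.046,[0,0,0.0015],[0,0,0]],
    [0.046,[0,0,0.0015],[0,0,0]]
  ]
}}

```text
time: 20.85
tool_pos: [0.5488, -0.2769, 0.0173]
ee_rot: [3.141, -0.001, -0.0]
wrist_force: [-0.9, 1.7, 5.5]
width: 0.0503
finger_force: 30.0
```

Contact. Releasing and returning for the last slice.

{"fn": "drive_tool", "kwargs": {
  "series": [
    [0.076,[0,0,0],[0,0,0]],
    [0.076,[0,0,0],[0,0,0]],
    [0.076,[0,0,0],[0,0,0]],
    [0.076,[0,0,-0.02],[0,0,0]],
    [0.076,[0,0,-0.06],[0,0,0]]
  ]
}}

```text
time: 21.48
tool_pos: [0.5473, -0.276, 0.0756]
ee_rot: [-3.14, 0.003, -0.0]
wrist_force: [0.6, 0.2, 0.5]
width: 0.0756
finger_force: 0.0
```

{"fn": "drive_tool", "kwargs": {
  "series": [
    [0.094,[0,0,-0.05],[0,0,0]],
    [0.094,[-0.035,-0.038,-0.06],[0,0,0]],
    [0.094,[-0.07,-0.076,-0.06],[0,0,0]],
    [0.094,[-0.1,-0.11,-0.06],[0,0,0]],
    [0.094,[-0.109,-0.119,-0.05],[0,0,0]]
  ]
}}

```text
time: 22.1
tool_pos: [0.4391, -0.1564, 0.1287]
ee_rot: [3.14, -0.004, 0.001]
wrist_force: [0.3, -1.1, -0.1]
width: 0.094
finger_force: 0.0
```

{"fn": "drive_tool", "kwargs": {
  "series": [
    [0.094,[0,0,0.04],[0,0,0]],
    [0.094,[0,0,0.085],[0,0,0]],
    [0.094,[0,0,0.107],[0,0,0]],
    [0.094,[0,0,0.1135],[0,0,0]],
    [0.094,[0,0,0.1135],[0,0,0]]
  ]
}}

```text
time: 22.72
tool_pos: [0.4402, -0.158, 0.0137]
ee_rot: [3.141, -0.002, -0.0]
wrist_force: [-0.5, 0.3, 0.6]
width: 0.0939
finger_force: 0.0
```

{"fn": "drive_tool", "kwargs": {
  "series": [
    [0.06,[0,0,0],[0,0,0]],
    [0.06,[0,0,0],[0,0,0]],
    [0.06,[0,0,0],[0,0,0]],
    [0.06,[0,0,0],[0,0,0]]
  ]
}}

```text
time: 23.22
tool_pos: [0.4398, -0.1574, 0.0131]
ee_rot: [-3.141, -0.001, -0.0]
wrist_force: [-0.1, 1.6, 2.8]
width: 0.0645
finger_force: 30.0
```

{"fn": "drive_tool", "kwargs": {
  "series": [
    [0.06,[0,0,-0.006],[0,0,0]],
    [0.06,[0,0,-0.025],[0,0,0]],
    [0.06,[0,0,-0.05],[0,0,0]],
    [0.06,[0,0,-0.065],[0,0,0]],
    [0.06,[0,0,-0.07],[0,0,0]]
  ]
}}

```text
time: 23.85
tool_pos: [0.4398, -0.1579, 0.0833]
ee_rot: [3.141, -0.001, -0.0]
wrist_force: [-0.2, 0.3, -1.9]
width: 0.0649
finger_force: 30.0
```

{"fn": "drive_tool", "kwargs": {
  "series": [
    [0.06,[0.025,-0.01,0],[0,0,0]],
    [0.06,[0.065,-0.027,0],[0,0,0]],
    [0.06,[0.105,-0.043,0],[0,0,0]],
    [0.06,[0.14,-0.0575,0],[0,0,0]],
    [0.06,[0.1525,-0.0625,0],[0,0,0]]
  ]
}}

```text
time: 24.48
tool_pos: [0.5926, -0.0942, 0.0809]
ee_rot: [-3.141, 0.002, 0.001]
wrist_force: [-0.5, 0.5, -3.4]
width: 0.0649
finger_force: 30.0
```

{"fn": "drive_tool", "kwargs": {
  "series": [
    [0.06,[0,0,0.02],[0,0,0]],
    [0.06,[0,0,0.045],[0,0,0]],
    [0.06,[0,0,0.06],[0,0,0]],
    [0.06,[0,0,0.063],[0,0,0]],
    [0.06,[0,0,0.063],[0,0,0]]
  ]
}}

```text
time: 25.1
tool_pos: [0.592, -0.0955, 0.0199]
ee_rot: [3.141, -0.0, -0.001]
wrist_force: [-0.1, -0.1, -2.8]
width: 0.0644
finger_force: 30.0
```

{"fn": "drive_tool", "kwargs": {
  "series": [
    [0.06,[0,0,0.001],[0,0,0]],
    [0.06,[0,0,0.0015],[0,0,0]],
    [0.06,[0,0,0.0015],[0,0,0]]
  ]
}}

```text
time: 25.48
tool_pos: [0.5922, -0.0952, 0.0184]
ee_rot: [3.141, -0.001, -0.0]
wrist_force: [-0.3, -1.1, -1.9]
width: 0.0643
finger_force: 30.0
```

{"fn": "drive_tool", "kwargs": {
  "series": [
    [0.06,[0,0,0.001],[0,0,0]],
    [0.06,[0,0,0.0015],[0,0,0]],
    [0.06,[0,0,0.0015],[0,0,0]]
  ]
}}

```text
time: 25.85
tool_pos: [0.5923, -0.0952, 0.0181]
ee_rot: [3.141, -0.001, -0.0]
wrist_force: [-3.6, 0.9, 5.4]
width: 0.0643
finger_force: 30.0
```

Contact. Releasing, rising and backing away so the top camera can see.

{"fn": "drive_tool", "kwargs": {
  "series": [
    [0.09,[0,0,0],[0,0,0]],
    [0.09,[0,0,0],[0,0,0]],
    [0.09,[0,0,0],[0,0,0]],
    [0.09,[0,0,-0.02],[0,0,0]],
    [0.09,[0,0,-0.06],[0,0,0]]
  ]
}}

```text
time: 26.48
tool_pos: [0.5902, -0.0947, 0.0744]
ee_rot: [-3.14, 0.006, -0.0]
wrist_force: [0.2, 0.1, 0.3]
width: 0.0904
finger_force: 0.0
```

{"fn": "drive_tool", "kwargs": {
  "series": [
    [0.09,[0,0,-0.05],[0,0,0]],
    [0.09,[0,0,-0.1],[0,0,0]],
    [0.09,[-0.04,0.04,-0.12],[0,0,0]],
    [0.09,[-0.08,0.08,-0.12],[0,0,0]],
    [0.09,[-0.12,0.12,-0.12],[0,0,0]]
  ]
}}

```text
time: 27.1
tool_pos: [0.471, -0.2162, 0.197]
ee_rot: [3.14, -0.001, 0.001]
wrist_force: [0.1, -0.5, 0.0]
width: 0.0899
finger_force: 0.0
```

{"fn": "drive_tool", "kwargs": {
  "series": [
    [0.09,[-0.035,0.045,0],[0,0,0]],
    [0.09,[-0.07,0.09,0],[0,0,0]],
    [0.09,[-0.105,0.135,0],[0,0,0]],
    [0.09,[-0.14,0.18,0],[0,0,0]],
    [0.09,[-0.175,0.225,0],[0,0,0]]
  ]
}}

```text
time: 27.72
tool_pos: [0.2956, -0.4415, 0.1966]
ee_rot: [3.141, -0.001, -0.0]
wrist_force: [0.9, -0.8, -0.1]
width: 0.0899
finger_force: 0.0
```

```bash
python3 - <<'E'
from h import *
im=imaging.snapshot("top")[:,:,::-1]
cv2.imwrite("pics/t2.png",cv2.resize(im[150:330,150:470],None,fx=2.5,fy=2.5,interpolation=cv2.INTER_CUBIC))
for w in [(.592,-.0955),(.5487,-.277),(.558,.339),(.593,.1)]:
    print(w,[((w2px("top",[*w,z])-[150,150])*2.5).round(1).tolist() for z in (.01,.035)])
o=robot.get_obs();print(o["tool_pos"],o["wrist_force"])
E
```

```text
(0.592, -0.0955) [[525.8, 106.3], [527.2, 102.4]]
(0.5487, -0.277) [[712.4, 156.3], [717.4, 153.3]]
(0.558, 0.339) [[78.0, 127.8], [70.8, 124.4]]
(0.593, 0.1) [[324.6, 99.4], [322.1, 95.3]]
[ 0.29076021 -0.44669183  0.19604733] [-2.39425571 -2.26842024 -0.03443006]
```

View pics/t2.png

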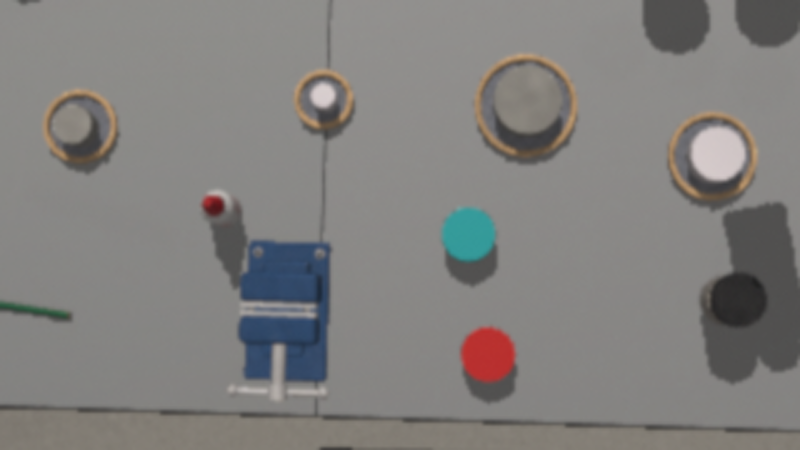

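All four slices lie upright in their dishes: (528,99) in (525,106), (718,153) in (712,156), (72,124) in (80,126) and (323,95) in (324,99). After allowing for parallax the offsets are ≤3 mm. The jar and dropper haven't moved, so I'm letting the arm settle before handing in.

{"fn": "drive_tool", "kwargs": {
  "series": [
    [0.09,[0,0,0],[0,0,0]],
    [0.09,[0,0,0],[0,0,0]],
    [0.09,[0,0,0],[0,0,0]]
  ]
}}

```text
time: 28.15
tool_pos: [0.298, -0.4391, 0.1967]
ee_rot: [3.142, -0.0, 0.002]
wrist_force: [0.6, 0.0, -0.4]
width: 0.0899
finger_force: 0.0
```

```bash
python3 -c "
from bench import robot
print(robot.close_job())"
```

```text
the job is handed in; nothing more can be done
None
```

I laid all four slices flat in their own dishes, about 3 mm or less off centre in the last top view, with the jar and dropper bottle where they stood, and handed the job in at about 28 s; no verdict was returned.

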